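# Tip the wipes carton over and park it against the riser

### The job

The carton of lab wipes has been left standing on end. Only by pushing, never gripping or lifting it, first tip it over so that it lies on its back with the blue dispensing face up, then push it across the bench until its long side sits flush against the wooden front of the reagent riser, and leave it there. Do not disturb the other things.

Things in the scene. Friction and masses are not known exactly. Their poses are not given: they have to be found in the camera images.
- wipes: carton of lab wipes, closed loose box 65 x 100 x 130 mm (body x, y, z), 0.13 to 0.25 kg, at first standing on end. White; its dispensing face (+x, 100 x 130 mm) is blue with a black oval slot, the blue wrapping 18 mm over the adjoining faces, so it shows from above. Origin: centre of the end it starts on; z along the 130 mm length, up at first. The blue face first looks to the robot's left (+y) within 20 deg
- wipes_center (a point): middle of the carton (65 mm from its origin along z): 65 mm above the bench standing, 32.5 mm lying on its back. Pushed on the blue face near the top the carton pivots about its opposite bottom edge, goes over past about 27 degrees and falls on its white back, then 65 mm high; it slides on the bench under 1 to 3 N
- riser: reagent riser, a low fixed bench shelf along the far side, 140 mm deep (x), 560 mm long (y), 90 mm high, white top, wooden front. Its front is a plain upright board facing the robot (its own -x). Origin: middle of the foot of that front face; its stock of bottles on top is fixed to it, the bench before it is free
- amber: bystander, loose: small amber glass bottle with a black cap, 52 mm across, 110 mm tall, on the bench to the robot's right; origin at the centre of its underside; do not touch
- jar: bystander, loose: white jar with a red cap, 68 mm across, 85 mm tall, on the bench to the robot's left; origin at the centre of its underside; do not touch
- wash: bystander, loose: white bottle with a red cap, 66 mm across, 160 mm tall, on the bench to the robot's left; origin at the centre of its underside; do not touch
- tape: bystander, loose: roll of white tape lying flat, 90 mm across, 24 mm high, on the bench to the robot's right; origin at the centre of its underside; do not touch
- beaker: bystander, loose: clear beaker, 74 mm across, 90 mm tall, on the bench to the robot's right; origin at the centre of its underside; do not touch
- scoop: bystander, loose: blue-handled spatula lying flat, 170 mm long, on the bench to the robot's left; origin at its underside, handle along its own -x; do not touch
Not all that is in view belongs to the job. Leave any green or turquoise look-alike of the wipes alone.

How it is judged:
By the outcome, as a careful person would: the job done as asked, in the order asked, and still so for the second after the job is handed in, with the robot touching nothing.
It also fails if it takes over 50 s, if anything falls off the work surface, if the arm or the gripper's body presses on something with over 40 N, if the wrist force passes 120 N, or if a joint passes its speed limit or range.

### The arm

A 6-joint arm with a two-finger parallel gripper is mounted at the origin on the work surface. World frame = base frame: x ahead of the robot, y to its left, z up, the work surface at z = 0. Lengths are in m, angles in degrees, forces in N, time in s.
With the tool pointing down it reaches from about 0.4 to 0.825 m from the base axis. Payload 7 kg.
Tool frame: the origin (TCP) lies between the finger pads; the fingertips stand ctrl.nose_length ahead of it and the grasp point (between the pads) lies 2 mm behind it (ctrl.nose_length is the distance from the TCP to the fingertips, in m); z points along the fingers, y is the line along which they close (so a half turn about z gives the same grasp; the last joint's range is limited). The gripper opens to 88 mm and grips with 3 to 60 N. Pads are 19 mm wide; open, the fingers measure 130 mm over their backs; the gripper's body (78 mm by 193 mm) begins 47 mm behind the grasp point.
Start: joints at [-50.93, 20.546, 0.682, 0, -70.136, -16.507], TCP at [0.259, -0.623, 0.244] pointing down, gripper open.
Joint ranges: [-176.03, 176.03], [-82.01, 121.73], [-58.28, 71.71], [-173.87, 95.51], [-174.79, -0.11], [-173.66, 173.66]. Speed limits (degrees/s): [136.94, 136.94, 172.46, 180, 180, 180].

### API

Orientations are given as [roll, pitch, yaw] about the fixed x, y, z axes, in that order (R = Rz(yaw) Ry(pitch) Rx(roll)).
In Python, from plant import ctrl gives the robot as it stands.
- The arm moves only by the tool apply_moves, never from a script. Its argument "commands" is a list of rows, each a list of 3 entries, a list of its own where there are three numbers: the shift along the world's x, y, z in cm, then the turn about the world's z in rad, then the closure, from 0 (fully open) to 1 (shut). In form: [[[x, y, z], turn, jaw], ...]. A call has 1 to 20 rows; each row is the pose to reach, as a shift and turn from the pose commanded when the call began; what a row does not reach only later rows make up. A row lasts 1/12 s, in which the tool goes at most 41.7 mm and 7.16 degrees, less where a joint would pass 70% of its speed; a pose out of reach is approached as far as the arm can. A call with a gripper value outside its range is refused whole. The fingers move at their own pace and stop on an object; the grip force is fixed at half the most. Time passes only in rows, so rows that repeat a pose let the fingers close. It gives the time, the measured TCP pose, the force, the opening and the grip force at its end, in the units of the state.
- ctrl.get_obs(): the state, without advancing time (a new reading comes with each control period).
- ctrl.snapshot(name): name is "scene" or "top" or "wrist"; returns a dict with "img" (420x560x3 uint8, red, green, blue), "fx", "fy", "cx", "cy" (pixels), "T" (4x4, takes a point from camera to world coordinates). Camera axes: x right, y up, looking along -z (the intrinsics and any distortion apply to the point x, -y, -z); pixel columns grow to the right and rows downward; lengths in m; the calibration is good to about 2 mm. A picture is of the moment at which its call begins. There is no depth.
- ctrl.close_job(): hands the job in; it is judged then, once.
Trained networks look in a picture, given as the dict that the camera call returned (one of the last four; its "shot" number tells which), for a name from the list of things; names that differ only in an ending like _2 or _b are one class to them, and where a whole thing is asked for, a point or a joint stands for the part that bears it (a point fixed in the world has none). Each returns a list of dicts, best first, with "score" (0 to 1); they miss things now and then, are a little off and sometimes report something else, mostly with a low value. They report only what shows in the picture. A call takes as long as a camera call. They do not tell look-alikes from the thing itself.
- ctrl.search_frame(picture, target): "at" ([column, row] in pixels, amid what is visible of it).
- ctrl.spot_point(picture, target): "at" ([column, row] in pixels: a listed point, or the origin of a listed thing).
The state is a dict: "clock": time; "joint_pos": joint angles; "qvel": joint speeds; "tau": joint torques, N m; "tool_pos": TCP position; "orientation": TCP orientation; "force": force on the tool from outside, world axes, zero at the start; "moment": the same for the moment, N m; "opening": finger opening in m; "gripper_force": force on a finger pad.
Only numpy, scipy, OpenCV 4.12 (cv2) and the standard library are available. Lean on these libraries where they do the work, as an engineer would, in place of code of your own. Each camera call takes 0.05 s, during which the arm holds its last target. There are 200 camera calls.

## Working session

There is one attempt and no reset: what is moved stays moved. The work goes in short steps, Python scripts to look and compute and a tool call to move; the robot and the scene stay as the last step left them, time stands still between calls to the robot, and variables do not carry over. Pictures are saved under pics/ and viewed, at most 10 in all, crops included, and the job is handed in when it is done.

Besides the shell and the picture viewer there is one more tool, called after "Emit:" in YAML: its name, and indented under it one key for each argument. apply_moves: Moves the arm, as the interface text tells. Its arguments: {"type":"object","properties":{"commands":{"type":"array"}},"required":["commands"]}

```bash
mkdir -p pics; cat > h.py <<'E'
import numpy as np, cv2
from plant import ctrl
def ray(s,p):
    d=np.array([(p[0]-s['cx'])/s['fx'],-(p[1]-s['cy'])/s['fy'],-1.]); T=np.array(s['T']); return T[:3,3],T[:3,:3]@d
def at(s,p,z):
    o,d=ray(s,p); return o+d*(z-o[2])/d[2]
def proj(s,P):
    T=np.array(s['T']); c=T[:3,:3].T@(np.array(P)-T[:3,3]); return [s['cx']-s['fx']*c[0]/c[2], s['cy']+s['fy']*c[1]/c[2]]
def snap(n,f):
    s=ctrl.snapshot(n); cv2.imwrite('pics/'+f,s['img'][:,:,::-1]); return s
E
python3 - <<'E'
from h import *
np.set_printoptions(precision=3,suppress=True)
print(ctrl.nose_length,ctrl.get_obs())
for n in('top','scene'):
    s=snap(n,n+'1.png'); print(n,{k:v for k,v in s.items() if k!='img'})
    for t,z in(('wipes',0),('wipes_center',.065),('riser',0),('amber',0),('jar',0),('wash',0),('tape',0),('beaker',0),('scoop',0)):
        for r in ctrl.spot_point(s,t)[:2]: print(t,np.array(r['at']),round(r['score'],2),at(s,r['at'],z)[:2])
E
```

```text
0.017 {'clock': 0.0, 'joint_pos': array([-50.93 ,  20.592,   0.632,  -0.022, -70.138, -16.505]), 'qvel': array([-0.168, -0.033, -0.093,  0.008, -0.053,  0.007]), 'tau': array([ -0.001, -58.272,  29.306,   6.997,   0.007,  -0.   ]), 'tool_pos': array([ 0.259, -0.623,  0.243]), 'orientation': array([ 179.901,   -0.008, -157.442]), 'force': array([ 0.178,  0.472, -0.445]), 'moment': array([ 0.021,  0.044, -0.037]), 'gripper_force': 0.0, 'opening': 0.0874429517876234}
top {'fx': 425.73668595804395, 'fy': 425.73668595804395, 'cx': 281.86899651972163, 'cy': 213.09338085271912, 'T': array([[ 0.019,  0.999, -0.048,  0.511],
       [-1.   ,  0.02 ,  0.018,  0.063],
       [ 0.019,  0.048,  0.999,  1.269],
       [ 0.   ,  0.   ,  0.   ,  1.   ]]), 'shot': 1}
wipes [235.6 281. ] 0.89 [0.369 0.172]
wipes [316.5 279.9] 0.85 [ 0.377 -0.067]
wipes_center [319.8 279. ] 0.96 [ 0.386 -0.07 ]
wipes_center [231.4 282. ] 0.71 [0.374 0.178]
riser [305.7 155.3] 0.85 [ 0.748 -0.029]
amber [376.3 206.9] 0.91 [ 0.597 -0.243]
amber [184.1 252.8] 0.49 [0.45  0.326]
jar [185.1 254. ] 0.67 [0.446 0.323]
wash [16
[... 226 characters left out ...]
 541.7205195584243, 'cx': 274.79866779830496, 'cy': 216.2845323139984, 'T': array([[ 0.669, -0.565,  0.483,  1.431],
       [ 0.743,  0.506, -0.438, -0.733],
       [ 0.003,  0.652,  0.758,  1.384],
       [ 0.   ,  0.   ,  0.   ,  1.   ]]), 'shot': 2}
wipes [295.3 215.4] 0.87 [0.593 0.121]
wipes [210.7 210. ] 0.84 [ 0.383 -0.076]
wipes_center [295.7 202.6] 0.88 [0.593 0.12 ]
wipes_center [212.6 194.3] 0.79 [ 0.381 -0.06 ]
riser [291.4 269.5] 0.56 [ 0.746 -0.041]
riser [297.3 200.7] 0.18 [0.549 0.173]
amber [208.4 276.8] 0.91 [ 0.596 -0.249]
jar [311.2 167.4] 0.84 [0.464 0.324]
wash [348.7 183.7] 0.66 [0.612 0.365]
tape [145.9 277.3] 0.58 [ 0.469 -0.393]
scoop [323.3 148.6] 0.9 [0.422 0.429]
```

View pics/top1.png

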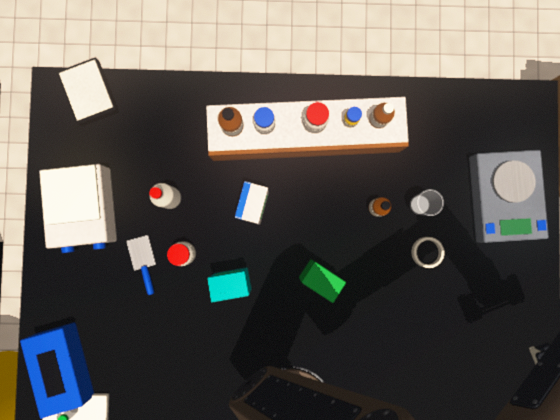

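View pics/scene1.png

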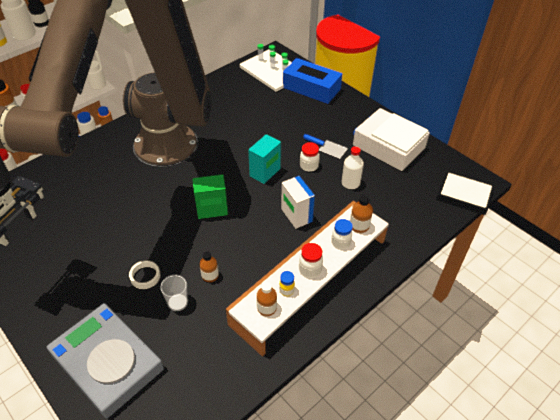

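The wipes carton is the white one with the blue strip, at about (250,202) in the top view and (297,203) in the scene view. The green (322,281) and turquoise (228,285) cartons are look-alikes. Next I'll fit the wipes' top face and the riser front precisely.

```bash
python3 - <<'E'
from h import *
from scipy.optimize import minimize
np.set_printoptions(precision=3,suppress=True)
s=ctrl.snapshot('top'); im=s['img']; hsv=cv2.cvtColor(im,cv2.COLOR_RGB2HSV)
H,S,V=[hsv[...,i].astype(int) for i in range(3)]
roi=np.zeros(H.shape,bool); roi[172:232,222:280]=1
m=((V>90)&roi).astype(np.uint8)
blue=((m>0)&(S>120)&(H>95)&(H<130)).astype(np.uint8)
def ren(p):
    x,y,a=p; c,q=np.cos(a),np.sin(a); n=np.array([q*1,c]);t=np.array([c,-q]) # n=blue normal, a tilt to +x
    P=[]
    for z in(0,.13):
        for u in(-1,1):
            for v in(-1,1): P.append(proj(s,[*(np.array([x,y])+u*.0325*n+v*.05*t),z]))
    P=cv2.convexHull(np.array(P,np.float32)); k=np.zeros((420*4,560*4),np.uint8); cv2.fillPoly(k,[np.round(P*4+1.5).astype(int)],1)
    return cv2.resize(k*255,(560,420),interpolation=cv2.INTER_AREA)/255.
mm=((V>45)&roi).astype(float)
f=lambda p:np.abs(ren([p[0]/100,p[1]/100,p[2]/10])-mm).sum()
for a0 in(.26,.1):
    r=minimize(f,[59.3,12,a0*10],method='Nelder-Mead',options=dict(initial_simplex=[[59.3,12,a0*10],[60.5,12,a0*10],[59.3,13,a0*10],[59.3,12,a0*10+1]])); print('wipes x,y cm',r.x[:2],'tilt deg',np.degrees(r.x[2]/10),r.fun,mm.sum())
b=np.argwhere(blue)[:,::-1]; print('blue mid at z.13',at(s,b.mean(0),.13))
# green / turquoise footprint extents at z .13
for n,lo,hi,box in(('green',45,80,(250,310,290,355)),('turq',81,95,(260,310,200,260))):
    k=np.zeros(H.shape,bool); k[box[0]:box[1],box[2]:box[3]]=1
    q=np.argwhere(k&(S>100)&(H>=lo)&(H<=hi)&(V>60))[:,::-1]
    hull=cv2.minAreaRect(q.astype(np.float32)); print(n,np.array([at(s,c,.13)[:2] for c in cv2.boxPoints(hull)]))
# riser front: wood orange lower boundary per column
pts=[]
for c in range(215,403,4):
    r=[i for i in range(140,170) if S[i,c]>110 and 3<H[i,c]<22 and V[i,c]>60]
    if r: pts.append((at(s,[c,max(r)+.5],0)[:2],at(s,[c,min(r)-.5],.09)[:2]))
for k in(0,1):
    A=np.array([p[k] for p in pts]); g=np.polyfit(A[:,1],A[:,0],1); print('riser x=',g,np.std(A[:,0]-np.polyval(g,A[:,1])),'deg',np.degrees(np.arctan(g[0])))
big=cv2.resize(im[130:310,200:380],None,fx=3,fy=3,interpolation=cv2.INTER_CUBIC)
cv2.polylines(big,[np.array([[3*(u-200),3*(v-130)] for u,v in [proj(s,[.748,.2,0]),proj(s,[.748,-.2,0])]],int)],False,(255,0,255))
E
```

```text
wipes x,y cm [59.487 12.625] tilt deg 13.787553729545934 920.5450980392156 1926.0
wipes x,y cm [59.695 12.431] tilt deg 12.528594703620898 919.9098039215687 1926.0
blue mid at z.13 [0.6   0.149 0.13 ]
green [[ 0.39  -0.003]
 [ 0.447 -0.039]
 [ 0.386 -0.134]
 [ 0.33  -0.097]]
turq [[0.398 0.241]
 [0.42  0.132]
 [0.347 0.117]
 [0.326 0.226]]
riser x= [-0.07   0.743] 0.0009093785881638121 deg -4.005606178015724
riser x= [-0.07   0.754] 0.0008431383401788161 deg -4.015802686104652
```

Emit:
apply_moves:
  commands:
    - [[35.5, 82.8, 0], 0.95, 0.5]
    - [[35.5, 82.8, 0], 0.95, 0.5]
    - [[35.5, 82.8, 0], 0.95, 0.5]
    - [[35.5, 82.8, 0], 0.95, 0.5]
    - [[35.5, 82.8, 0], 0.95, 0.5]
    - [[35.5, 82.8, 0], 0.95, 0.5]
    - [[35.5, 82.8, 0], 0.95, 0.5]
    - [[35.5, 82.8, 0], 0.95, 0.5]
    - [[35.5, 82.8, 0], 0.95, 0.5]
    - [[35.5, 82.8, 0], 0.95, 0.5]
    - [[35.5, 82.8, 0], 0.95, 0.5]
    - [[35.5, 82.8, 0], 0.95, 0.5]
    - [[35.5, 82.8, 0], 0.95, 0.5]
    - [[35.5, 82.8, 0], 0.95, 0.5]
    - [[35.5, 82.8, 0], 0.95, 0.5]
    - [[35.5, 82.8, 0], 0.95, 0.5]
    - [[35.5, 82.8, 0], 0.95, 0.5]
    - [[35.5, 82.8, 0], 0.95, 0.5]
    - [[35.5, 82.8, 0], 0.95, 0.5]
    - [[35.5, 82.8, 0], 0.95, 0.5]

```text
clock: 2.72
tool_pos: [0.5878, 0.1447, 0.2439]
orientation: [-180.0, 0.0, -103.0]
force: [0.8, -0.5, 1.0]
opening: 0.0437
gripper_force: 0.0
```

Emit:
apply_moves:
  commands:
    - [[0, 0, 0], 0, 0.5]
    - [[0, 0, 0], 0, 0.5]
    - [[0, 0, 0], 0, 0.5]

```text
clock: 2.97
tool_pos: [0.5871, 0.1428, 0.2431]
orientation: [180.0, -0.0, -103.0]
force: [0.2, 0.1, 0.2]
opening: 0.0436
gripper_force: 0.0
```

Emit:
apply_moves:
  commands:
    - [[2.7, 6.2, 0], 0, 0.5]
    - [[2.7, 6.2, 0], 0, 0.5]
    - [[2.7, 6.2, 0], 0, 0.5]
    - [[2.7, 6.2, -4], 0, 0.5]
    - [[2.7, 6.2, -8], 0, 0.5]
    - [[2.7, 6.2, -11.8], 0, 0.5]
    - [[2.7, 6.2, -11.8], 0, 0.5]
    - [[2.7, 6.2, -11.8], 0, 0.5]
    - [[2.7, 6.2, -11.8], 0, 0.5]

```text
clock: 3.72
tool_pos: [0.6157, 0.2043, 0.1282]
orientation: [-179.9, 0.1, -103.0]
force: [-0.0, -0.5, 0.8]
opening: 0.0437
gripper_force: 0.0
```

```bash
python3 - <<'E'
from h import *
s=snap('scene','s2.png'); o=ctrl.get_obs(); print(o['tool_pos'],o['force'])
im=s['img'][130:270,200:390]; cv2.imwrite('pics/s2c.png',cv2.resize(im,None,fx=4,fy=4,interpolation=cv2.INTER_CUBIC)[:,:,::-1])
E
```

```text
[0.61604796 0.20476185 0.12887795] [0.57150481 0.79730862 1.03072691]
```

View pics/s2c.png

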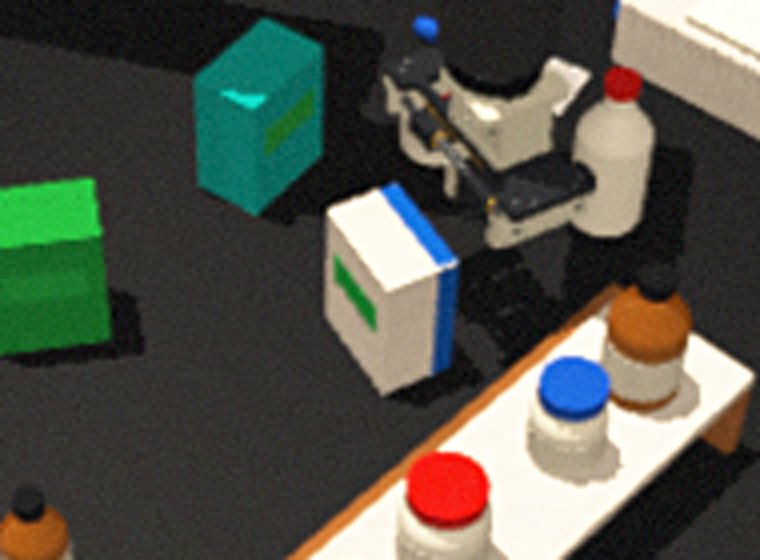

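The gripper stands clear of the wash bottle, square behind the blue face (edge at about (420,225) in the crop). Next is the tip push.

Emit:
apply_moves:
  commands:
    - [[-0.3, -1.5, -0.5], 0, 0.5]
    - [[-0.7, -2.9, -0.5], 0, 0.5]
    - [[-0.8, -3.4, -0.5], 0, 0.5]
    - [[-0.9, -3.9, -0.5], 0, 0.5]
    - [[-1.0, -4.4, -0.5], 0, 0.5]
    - [[-1.1, -4.9, -0.5], 0, 0.5]
    - [[-1.2, -5.4, -0.5], 0, 0.5]
    - [[-1.3, -5.8, -0.5], 0, 0.5]
    - [[-1.5, -6.3, -0.5], 0, 0.5]
    - [[-1.6, -6.8, -0.5], 0, 0.5]
    - [[-1.7, -7.3, -0.5], 0, 0.5]
    - [[-1.8, -7.8, -0.5], 0, 0.5]

```text
clock: 4.77
tool_pos: [0.5961, 0.1261, 0.1204]
orientation: [180.0, -0.0, -103.0]
force: [0.0, 0.6, 1.1]
opening: 0.0436
gripper_force: 0.1
```

```bash
python3 - <<'E'
from h import *
s=snap('scene','s3.png'); o=ctrl.get_obs(); print(o['tool_pos'],o['force'])
im=s['img'][130:270,200:390]; cv2.imwrite('pics/s3c.png',cv2.resize(im,None,fx=4,fy=4,interpolation=cv2.INTER_CUBIC)[:,:,::-1])
E
```

```text
[0.59577303 0.12529481 0.12038875] [-2.52471868 -0.75483042 -0.64772597]
```

View pics/s3c.png

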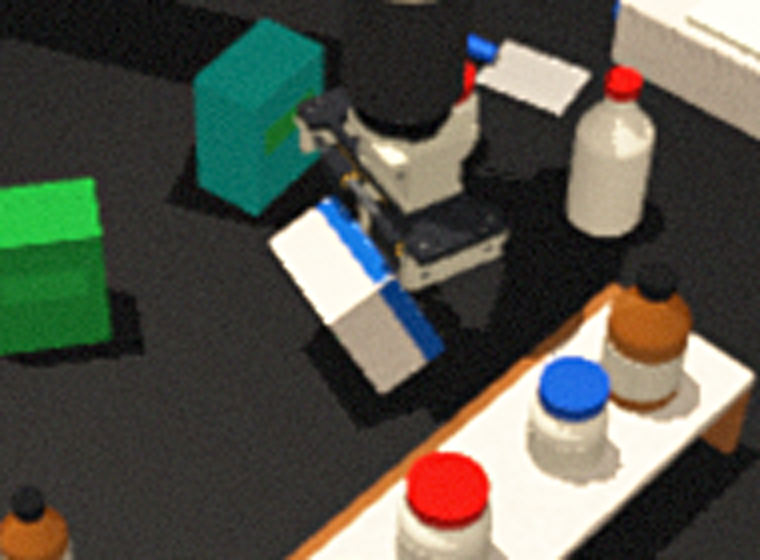

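The carton is tilting well: its pivot edge at about (380,390) in the crop has not moved and it is near the balance point. I'll carry the push through.

Emit:
apply_moves:
  commands:
    - [[-0.1, -0.5, 0], 0, 0.5]
    - [[-0.2, -1.0, 0], 0, 0.5]
    - [[-0.3, -1.5, 0], 0, 0.5]
    - [[-0.5, -2.0, 0], 0, 0.5]
    - [[-0.6, -2.5, 0], 0, 0.5]
    - [[-0.6, -2.5, 0], 0, 0.5]
    - [[-0.6, -2.5, 0], 0, 0.5]
    - [[-0.6, -2.5, 0], 0, 0.5]
    - [[-0.6, -2.5, 4], 0, 0.5]
    - [[-0.6, -2.5, 8], 0, 0.5]
    - [[-0.6, -2.5, 10], 0, 0.5]
    - [[-0.6, -2.5, 10], 0, 0.5]

```text
clock: 5.82
tool_pos: [0.5931, 0.1026, 0.2266]
orientation: [-179.5, 0.3, -102.9]
force: [0.4, -0.3, 0.0]
opening: 0.0438
gripper_force: 0.0
```

```bash
python3 - <<'E'
from h import *
np.set_printoptions(precision=3,suppress=True)
o=ctrl.get_obs(); print(o['tool_pos'],o['force'])
s=snap('scene','s4.png'); t=snap('top','t4.png')
for k in(s,t):
    for r in ctrl.spot_point(k,'wipes_center')[:3]: print(r['at'],r['score'],at(k,r['at'],.0325))
a=s['img'][110:270,190:390]; b=t['img'][140:300,200:400]
cv2.imwrite('pics/c4.png',np.hstack([cv2.resize(x,None,fx=2,fy=2,interpolation=cv2.INTER_CUBIC) for x in(a,b)])[:,:,::-1])
E
```

```text
[0.593 0.103 0.227] [ 0.374 -0.291  0.02 ]
[263.7, 160.7] 0.84 [0.347 0.196 0.032]
[211.9, 194.3] 0.83 [ 0.354 -0.045  0.032]
[269.0, 219.6] 0.68 [0.568 0.025 0.033]
[321.7, 278.9] 0.92 [ 0.383 -0.079  0.032]
[230.2, 281.0] 0.7 [0.373 0.185 0.032]
```

View pics/c4.png

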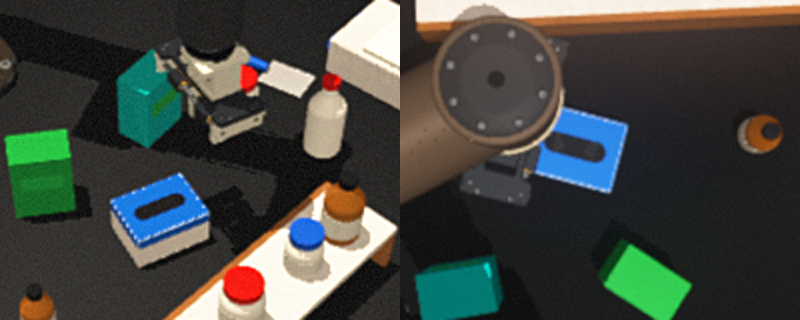

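The carton now lies blue face up at about (.568,.025), the blue at (160,207) in the left crop, and nothing else has moved. I'll swing round behind it, clear of the green carton.

Emit:
apply_moves:
  commands:
    - [[-10.8, -1.3, 0], -1.27, 0]
    - [[-10.8, -1.3, 0], -1.27, 0]
    - [[-10.8, -1.3, 0], -1.27, 0]
    - [[-10.8, -1.3, 0], -1.27, 0]
    - [[-10.8, -1.3, 0], -1.27, 0]
    - [[-10.8, -1.3, 0], -1.27, 0]
    - [[-10.8, -1.3, 0], -1.27, 0]
    - [[-10.8, -1.3, 0], -1.27, 0]
    - [[-10.8, -1.3, 0], -1.27, 0]
    - [[-10.8, -1.3, 0], -1.27, 0]
    - [[-10.8, -1.3, 0], -1.27, 0]
    - [[-10.8, -1.3, 0], -1.27, 0]
    - [[-10.8, -1.3, -4], -1.27, 0]
    - [[-10.8, -1.3, -8], -1.27, 0]
    - [[-10.8, -1.3, -8], -1.27, 0]
    - [[-10.8, -1.3, -8], -1.27, 0]

```text
clock: 7.35
tool_pos: [0.4812, 0.0877, 0.1394]
orientation: [-179.8, -0.3, -175.6]
force: [0.4, 0.4, 0.6]
opening: 0.0874
gripper_force: 0.0
```

Emit:
apply_moves:
  commands:
    - [[0.4, 0, -4], 0, 0]
    - [[0.4, 0, -8], 0, 0]
    - [[0.4, 0, -10.2], 0, 0]
    - [[0.4, 0, -10.2], 0, 0]
    - [[1.0, -1, -10.2], 0, 0]
    - [[1.4, -2, -10.2], 0, 0]
    - [[1.7, -2.8, -10.2], 0, 0]
    - [[2.2, -2.8, -10.2], 0, 0]
    - [[2.7, -2.8, -10.2], 0, 0]
    - [[3.2, -2.8, -10.2], 0, 0]
    - [[3.7, -2.8, -10.2], 0, 0]
    - [[3.2, -2.8, -10.2], 0, 0]
    - [[2.6, -2.8, -10.2], 0, 0]
    - [[2.6, -2.8, -10.2], 0, 0]

```text
clock: 8.52
tool_pos: [0.5069, 0.0605, 0.0383]
orientation: [-180.0, -0.1, -175.8]
force: [-1.2, -1.2, -0.8]
opening: 0.0878
gripper_force: 0.0
```

```bash
python3 - <<'E'
from h import *
np.set_printoptions(precision=3,suppress=True)
o=ctrl.get_obs(); print(o['tool_pos'],o['force'])
s=snap('scene','s5.png'); t=snap('top','t5.png')
for r in ctrl.spot_point(s,'wipes_center')[:3]: print(r['at'],r['score'],at(s,r['at'],.0325))
a=s['img'][110:270,190:390]; b=t['img'][140:300,200:400]
cv2.imwrite('pics/c5.png',np.hstack([cv2.resize(x,None,fx=2,fy=2,interpolation=cv2.INTER_CUBIC) for x in(a,b)])[:,:,::-1])
E
```

```text
[0.507 0.061 0.038] [-1.243 -1.249 -0.835]
[209.5, 195.1] 0.86 [ 0.352 -0.054  0.032]
[274.6, 224.7] 0.62 [0.597 0.024 0.032]
```

View pics/c5.png

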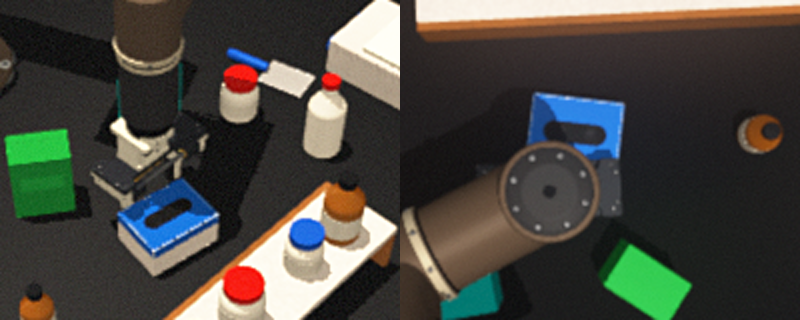

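The carton has turned part of the way (about 9° still to go) and shifted forward to about (.597,.024). I'll center the two fingers on its long side and push.

Emit:
apply_moves:
  commands:
    - [[0, -2, 0], 0, 0.2]
    - [[0, -3.8, 0], 0, 0.2]
    - [[0, -3.8, 0], 0, 0.2]
    - [[1, -3.8, 0], 0, 0.2]
    - [[1.8, -3.7, 0], 0, 0.2]
    - [[2.6, -3.7, 0], 0, 0.2]
    - [[3.4, -3.6, 0], 0, 0.2]
    - [[4.2, -3.5, 0], 0, 0.2]
    - [[5, -3.5, 0], 0, 0.2]
    - [[5.8, -3.4, 0], 0, 0.2]
    - [[6.6, -3.4, 0], 0, 0.2]
    - [[7.4, -3.3, 0], 0, 0.2]
    - [[8.2, -3.2, 0], 0, 0.2]
    - [[9, -3.2, 0], 0, 0.2]
    - [[9.8, -3.1, 0], 0, 0.2]
    - [[10.5, -3.1, 0], 0, 0.2]
    - [[11.2, -3.0, 0], 0, 0.2]
    - [[11.6, -3.0, 0], 0, 0.2]

```text
clock: 10.17
tool_pos: [0.6253, 0.0307, 0.0385]
orientation: [-180.0, 0.0, -175.8]
force: [-1.8, 1.0, 2.0]
opening: 0.0699
gripper_force: 1.3
```

```bash
python3 - <<'E'
from h import *
np.set_printoptions(precision=3,suppress=True)
o=ctrl.get_obs(); print(o['tool_pos'],o['force'])
s=snap('scene','s6.png'); t=snap('top','t6.png')
for r in ctrl.spot_point(s,'wipes_center')[:3]: print(r['at'],r['score'],at(s,r['at'],.0325))
a=s['img'][150:310,190:390]; b=t['img'][120:280,200:400]
cv2.imwrite('pics/c6.png',np.hstack([cv2.resize(x,None,fx=2,fy=2,interpolation=cv2.INTER_CUBIC) for x in(a,b)])[:,:,::-1])
E
```

```text
[0.625 0.031 0.039] [-1.792  0.99   2.007]
[299.2, 236.9] 0.91 [0.687 0.048 0.032]
[209.1, 194.7] 0.58 [ 0.349 -0.053  0.032]
[266.1, 159.6] 0.57 [0.349 0.206 0.032]
```

View pics/c6.png

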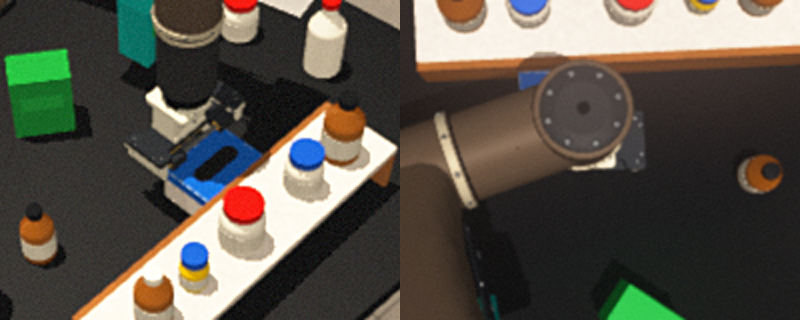

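The carton is square to the riser and about 1 cm short of it. I'll press it home slowly.

Emit:
apply_moves:
  commands:
    - [[0.3, 0, 0], 0, 0.2]
    - [[0.6, 0, 0], 0, 0.2]
    - [[0.8, 0, 0], 0, 0.2]
    - [[1.0, 0, 0], 0, 0.2]
    - [[1.0, 0, 0], 0, 0.2]

```text
clock: 10.73
tool_pos: [0.6291, 0.0301, 0.0379]
orientation: [-180.0, -0.5, -175.8]
force: [-18.3, 4.4, 12.4]
opening: 0.07
gripper_force: 9.1
```

Emit:
apply_moves:
  commands:
    - [[0, 0, 0], 0, 0.2]
    - [[-2, 0, 0], 0, 0.2]
    - [[-4.5, 0, 0], 0, 0.2]
    - [[-6, 0, 0], 0, 0.2]
    - [[-6, 0, 4], 0, 0.2]
    - [[-6, 0, 8], 0, 0.2]
    - [[-6, 0, 12], 0, 0.2]
    - [[-6, 0, 16], 0, 0.2]
    - [[-6, 0, 20], 0, 0.2]
    - [[-8, -4, 20], 0, 0.2]
    - [[-9, -8, 20], 0, 0.2]
    - [[-10, -12, 20], 0, 0.2]
    - [[-10, -16, 20], 0, 0.2]
    - [[-10, -20, 20], 0, 0.2]
    - [[-10, -24, 20], 0, 0.2]
    - [[-10, -28, 20], 0, 0.2]
    - [[-10, -28, 20], 0, 0.2]

```text
clock: 12.15
tool_pos: [0.5338, -0.255, 0.2385]
orientation: [-179.9, -0.0, -176.0]
force: [-0.3, 0.5, -0.2]
opening: 0.0704
gripper_force: 0.0
```

```bash
python3 - <<'E'
from h import *
np.set_printoptions(precision=3,suppress=True)
o=ctrl.get_obs(); print(o['tool_pos'],o['force'])
s=snap('scene','s7.png'); t=snap('top','t7.png')
im=t['img']; hsv=cv2.cvtColor(im,cv2.COLOR_RGB2HSV); H,S,V=[hsv[...,i].astype(int) for i in range(3)]
k=((S>120)&(H>95)&(H<130)&(V>70)); k[:150]=0;k[230:]=0;k[:,:200]=0;k[:,330:]=0
k2=cv2.morphologyEx(k.astype(np.uint8),cv2.MORPH_CLOSE,np.ones((5,5)))
c=max(cv2.findContours(k2,0,1)[0],key=cv2.contourArea)
B=np.array([at(t,p,.065)[:2] for p in cv2.boxPoints(cv2.minAreaRect(c))]); print('top corners',B)
for p in B: print('gap to front plane mm', (0.748-.07*p[1]-p[0])*1000)
for n,z in(('amber',0),('jar',0),('wash',0),('tape',0),('beaker',0),('scoop',0)):
    r=ctrl.spot_point(t,n)[:1]
    if r: print(n,at(t,r[0]['at'],z)[:2])
a=s['img'][170:290,220:370]; b=t['img'][120:240,200:350]
cv2.imwrite('pics/c7.png',np.hstack([cv2.resize(x,(400,320),interpolation=cv2.INTER_CUBIC) for x in(a,b)])[:,:,::-1])
E
```

```text
[ 0.534 -0.255  0.239] [-0.279  0.485 -0.241]
top corners [[ 0.733  0.11 ]
 [ 0.743 -0.021]
 [ 0.646 -0.027]
 [ 0.637  0.104]]
gap to front plane mm 6.913791307926798
gap to front plane mm 6.510022317033237
gap to front plane mm 103.43679727656618
gap to front plane mm 103.61253865619891
jar [0.448 0.326]
wash [0.612 0.372]
tape [ 0.463 -0.381]
scoop [0.411 0.44 ]
```

View pics/c7.png

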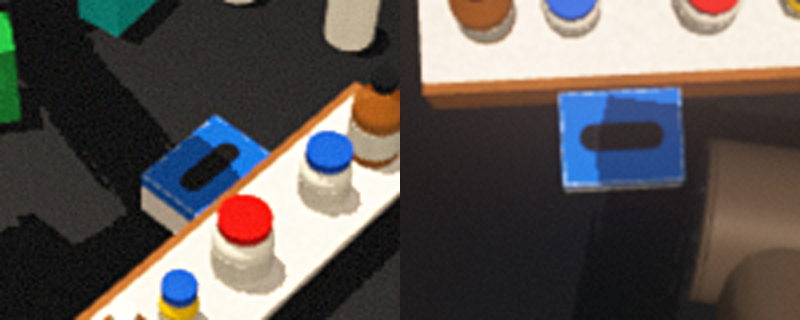

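View pics/t7.png

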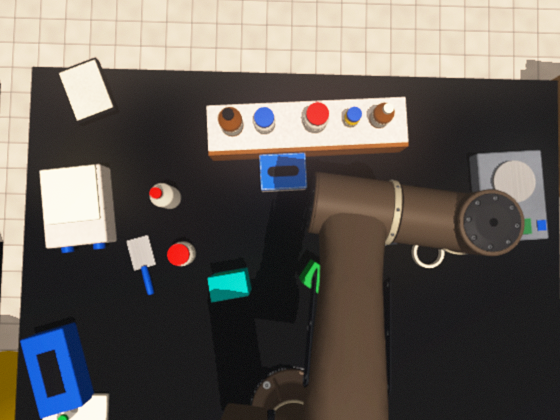

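The carton lies blue side up with its long side against the wooden front. The residual gap is the same at both ends, and the firm contact force confirms it touches. Nothing else has moved.

```bash
python3 -c "
from plant import ctrl
print(ctrl.close_job())"
```

```text
the job is handed in; nothing more can be done
None
```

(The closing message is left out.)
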